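Pull out and hold the telescopic bench lamp

TASK

A colleague needs light over the blue bin that stands in front of the yellow telescopic bench lamp: press the lamp's red release button all the way down and let it come back up, then take the lamp by its black handle and pull it straight out, past its first stop, to the second stop where it is fully extended. The lamp springs back by itself, so finish still holding it fully extended by the handle, keeping still. Leave the bottles, the can, the wrench and the parts in the bin where they are.

Things in the scene. Friction and masses are not known exactly. Their poses are not given: they have to be found in the camera images.
- lamp: the fixed part of the lamp, bolted down: a dark steel foot plate 150 x 100 x 14 mm, a short column and a yellow housing 140 x 48 x 40 mm, its top 115 mm above the bench. Origin on the bench; its x axis points level along the telescope in the direction of pulling, z up. The housing reaches from x = -80 to +60 mm.
- release_top (a point): centre of the top of the red round release button (28 mm across) on the housing, 133 mm above the bench and 20 mm behind the lamp's origin on the telescope's axis (y = 0); it stands 6 mm proud of a black collar of 44 mm diameter. Press straight down.
- release (a joint): travel of the release button in m: 0 up, 0.006 fully down; fully down takes about 5 N; it springs back up when let go. Pressed fully, it opens a catch inside the housing, which then stays open; before that the telescope is locked.
- lamp_handle: the black upright square post, 20 x 20 mm and 55 mm high, on top of the round yellow lamp head (72 mm diameter at its foot, 56 mm at its top, 30 mm high). Origin at the centre of the post's foot, on the head's top, 110 mm above the bench; its axes are parallel to the lamp's. Retracted it stands 125 mm ahead of the lamp's origin, along the lamp's x axis, fully extended 245 mm, always at the same height. Nothing stands within 60 mm of the post above the head's top.
- lamp_head (a joint): how far the thin inner tube with the lamp head is out of the middle tube, in m: 0 retracted to 0.060, the first stop. Its return spring pulls with 2 N at the start to 4.4 N at the stop, so it comes out first.
- lamp_tube (a joint): how far the thicker middle tube is out of the housing, in m: 0 retracted to 0.060, the second stop, a hard one. It starts to move once the first stop is reached; its return spring pulls with 6 N at the start to 9.6 N at the second stop.
- parts_bin: the blue open bin standing under where the extended lamp head comes, fixed, 150 x 110 mm, 52 mm high. Origin at the centre of its underside.
- bearing_a: a loose steel ring in the blue bin, 38 mm diameter, 12 mm high, origin at the centre of its underside. Leave it.
- bearing_b: a loose brass ring in the blue bin, 38 mm diameter, 12 mm high, origin at the centre of its underside. Leave it.
- oil_purple: a loose purple bottle, 68 mm diameter, 190 mm high, origin at the centre of its underside. Leave it.
- oil_red: a loose red bottle, 68 mm diameter, 190 mm high, origin at the centre of its underside. Leave it.
- spray_can: a loose green can, 58 mm diameter, 160 mm high, origin at the centre of its underside. Leave it.
- wrench: a loose steel wrench about 180 mm long lying flat on the bench along its x axis. Leave it.

How it is judged:
On the way, in this order (a step that is already met when the one before it is completed fails the run):
1. the release button is pressed fully down, the lamp still retracted (value of joint release above 0.005 m and value of joint each of lamp_head, lamp_tube below 0.01 m), for 0.05 s.
2. the button is back up, the lamp still retracted (value of joint release below 0.0015 m and value of joint each of lamp_head, lamp_tube below 0.01 m), for 0.05 s.
3. pulled by the handle to the first stop (value of joint lamp_head above 0.054 m and contact force between the fingers and lamp_handle above 2 N), for 0.05 s.
At the end, for the whole second after the job is handed in: Both telescope tubes are within 4 mm of full extension (60 mm each), the robot's fingers press on the handle with more than 2 N, the handle is still (under 20 mm/s), the button is up again, and no bystander has moved 30 mm (value of joint each of lamp_head, lamp_tube above 0.056 m and value of joint release below 0.002 m and contact force between the fingers and lamp_handle above 2 N and linear speed of lamp_handle below 0.02 m/s and distance of each of oil_purple, oil_red, spray_can, wrench, bearing_a, bearing_b from where it was at the start of the episode below 0.03 m); the arm keeps its last pose, push and grip.
It fails at once if a bottle, the can, the wrench or a part in the bin is moved by 30 mm or more (distance of any of oil_purple, oil_red, spray_can, wrench, bearing_a, bearing_b from where it was at the start of the episode above 0.03 m).
It also fails if it takes over 48 s, if anything falls off the work surface, if the arm or the gripper's body presses on something with over 40 N, if the wrist force passes 120 N, or if a joint passes its speed limit or range.

ROBOT

A 7-joint arm with a two-finger parallel gripper is mounted at the origin on the work surface. World frame = base frame: x ahead of the robot, y to its left, z up, the work surface at z = 0. Lengths are in m, angles in rad, forces in N, time in s.
With the tool pointing down it reaches from about 0.375 to 0.925 m from the base axis. Payload 3.1 kg.
Tool frame: the origin (TCP) lies at the centre of the arm's flange, where the gripper is bolted on; the fingertips stand 173 mm ahead of it and the grasp point (between the pads) lies 155 mm ahead of it; z points along the fingers, y is the line along which they close (so a half turn about z gives the same grasp; the last joint's range is limited). The gripper opens to 85 mm and grips with 20 to 120 N. Pads are 22 mm wide; open, the fingers measure 114 mm over their backs; the gripper's body (76 mm by 85 mm) begins 54 mm behind the grasp point. The pads swing forward as they close: fully open they stand 13 mm farther back than shut.
Start: joints at [1.079, 0.383, 0.044, 1.598, -0.018, 1.161, -0.05], TCP at [0.249, -0.6, 0.405] pointing down, gripper open.
Joint ranges: [-2.61, 2.61], [-0.41, 2.15], [-1.48, 1.57], [0, 2.5], [-1.57, 4.71], [0.05, 1.97], [-2.85, 2.85]. Speed limits (rad/s): [2.79, 2.79, 3.14, 3.14, 3.14, 3.14, 3.14].

INTERFACE

Orientations are given as a unit quaternion [w, x, y, z].
In Python, from cell import reach, line_to, set_joints, open_gripper, close, dwell, ik, grab_frame, camera_model, IKError, sign_off, cut_out, landmark_of, get_time_s, get_q, get_qvel, get_joint_torque, get_tool_pos, get_ee_rot, get_force, get_ft_torque, get_finger_gap, get_grip_force gives the robot as it stands. Calls block until the motion is done:
- reach(position, orientation): joint-space move of the TCP to a pose.
- line_to(position, rotation=None, v=0.15, max_force=None): straight line of the TCP; rotation=None keeps the orientation; v is the mean speed in m/s. With max_force (N) it stops when the force on the tool has changed by that much, and returns True; else False.
- set_joints(angles): joint-space move.
- open_gripper() and close(f_grip=None): open the fingers fully, or close them until they stop; f_grip is the grip in N (None keeps the last).
- dwell(seconds).
- ik(position, orientation): joint angles nearest the present ones, or None.
- grab_frame(name): name is "side" or "top" or "wrist"; returns (picture, depth): 420x560x3 uint8, red, green, blue; 420x560 float32, m along the optical axis (not along the pixel's ray), 0 where there is no reading.
- camera_model(name): a dict with "mtx" (3x3 intrinsics, pixels), "R" (3x3) and "t" (3): a world point X has camera coordinates R X + t. Camera axes: x right, y down, z forward; pixel columns grow to the right and rows downward; lengths in m; the calibration is good to about 2 mm. The wrist camera is an equidistant fisheye: a pixel r from the principal point sees the ray r / f radians off the axis. A picture is of the moment at which its call begins: read the wrist's pose just before it. camera_model takes no time and is no camera call; for the wrist camera it gives the pose at the moment of the call.
A pose or a line that the arm cannot do raises IKError and nothing moves.
- sign_off(): hands the job in; it is judged then, once.
Trained networks look in the newest picture that a camera, given by its name, has taken for a name from the list of things; names that differ only in an ending like _2 or _b are one class to them, and where a whole thing is asked for, a point or a joint stands for the part that bears it (a point fixed in the world has none). Each returns a list of dicts, best first, with "p" (0 to 1); they miss things now and then, are a little off and sometimes report something else, mostly with a low value. They report only what shows in the picture. A call takes as long as a camera call.
- cut_out(camera, query): "pixels" (420x560 bool, what is visible of it).
- landmark_of(camera, query): "at" ([x, y, z] in m, in the coordinates of the camera as it stood for that picture, good to about 4 mm: a listed point, or the origin of a listed thing).
Readings, each from a call of its own:
- get_time_s(): time.
- get_q(): joint angles.
- get_qvel(): joint speeds.
- get_joint_torque(): joint torques, N m.
- get_tool_pos(): TCP position.
- get_ee_rot(): TCP orientation.
- get_force(): force on the tool from outside, world axes, zero at the start.
- get_ft_torque(): the same for the moment, N m.
- get_finger_gap(): finger opening in m.
- get_grip_force(): force on a finger pad.
Only numpy, scipy, OpenCV 4.12 (cv2) and the standard library are available. Lean on these libraries where they do the work, as an engineer would, in place of code of your own. Each camera call takes 0.05 s, during which the arm holds its last target. There are 200 camera calls.

## Working session

There is one attempt and no reset: what is moved stays moved. The work goes in short steps, each a Python script; the robot and the scene stay as the last script left them, time stands still between calls to the robot, and variables do not carry over. Pictures are saved under pics/ and viewed, at most 10 in all, crops included, and the job is handed in when it is done.

```bash
mkdir -p pics
cat > h.py <<'E'
import numpy as np, cv2
from cell import *
def w(cam,p):
    m=camera_model(cam); return np.array(m["R"]).T@(np.array(p)-np.array(m["t"]))
E
python3 - <<'E'
from h import *
ims=[]
for c in ("side","top"):
    im,d=grab_frame(c); ims.append(im)
    for q in ("lamp","release_top","lamp_handle","parts_bin","oil_purple","oil_red","spray_can","wrench"):
        for r in landmark_of(c,q)[:2]: print(c,q,round(r["p"],2),w(c,r["at"]).round(3))
    cv2.imwrite(f"pics/{c}.png",im[:,:,::-1])
print(get_time_s(),get_ee_rot(),get_tool_pos())
E
```

```text
side lamp 0.78 [ 0.548  0.16  -0.004]
side release_top 0.64 [0.539 0.18  0.133]
side release_top 0.41 [ 0.591 -0.084  0.008]
side lamp_handle 0.69 [0.584 0.043 0.113]
side parts_bin 0.71 [ 0.623 -0.078  0.002]
side oil_purple 0.74 [ 0.622 -0.318  0.   ]
side oil_purple 0.67 [ 0.621 -0.081  0.003]
side oil_red 0.78 [ 0.418 -0.324  0.   ]
side spray_can 0.89 [ 0.505 -0.428  0.004]
side spray_can 0.28 [ 0.417 -0.324 -0.   ]
side wrench 0.83 [0.487 0.426 0.003]
top lamp 0.57 [0.549 0.158 0.   ]
top release_top 0.62 [ 0.626 -0.32   0.001]
top release_top 0.5 [0.545 0.182 0.135]
top lamp_handle 0.58 [0.584 0.044 0.107]
top parts_bin 0.97 [ 0.623 -0.077  0.001]
top oil_purple 0.58 [ 0.626 -0.322 -0.   ]
top oil_red 0.67 [ 0.421 -0.327  0.002]
top spray_can 0.69 [ 0.508 -0.424 -0.003]
top wrench 0.61 [0.491 0.423 0.001]
top wrench 0.33 [ 0.627 -0.322  0.004]
0.9 [4.27189097e-05 9.80678106e-01 1.95628341e-01 4.54917763e-05] [ 0.24941587 -0.60027063  0.40471129]
```

View pics/top.png

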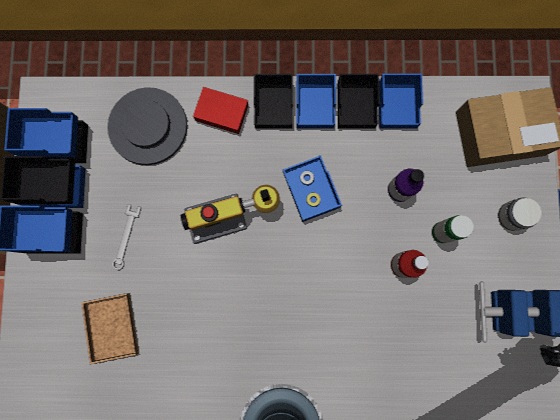

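View pics/side.png

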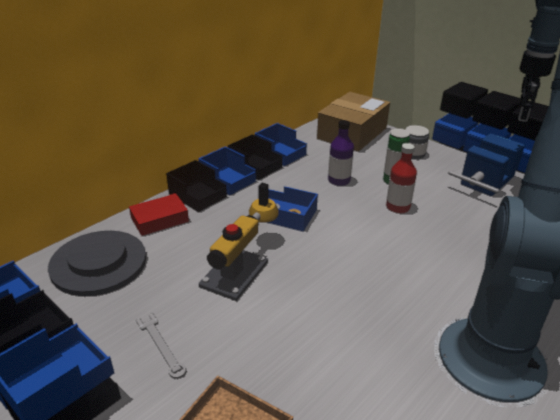

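The top view shows the lamp with its button at (209,213) and handle at (265,197), pointing at the bin at (312,188). The bottles are far to the right, and both views agree with the networks. Next I raise the arm, hover over the button with the fingers shut, and look again with the wrist camera.

```bash
cat >> h.py <<'E'
from scipy.spatial.transform import Rotation as Ro
def quat(a,s=1):
    y=s*np.array([np.cos(a),np.sin(a),0]); z=np.array([0,0,-1.]); x=np.cross(y,z)
    q=Ro.from_matrix(np.c_[x,y,z]).as_quat(); return [q[3],q[0],q[1],q[2]]
A=np.arctan2(-0.1375,0.041)
E
python3 - <<'E'
from h import *
p=[0.5425,0.181,0.37]
best=None
for s in (1,-1):
    q=ik(p,quat(A,s)); print(s,q)
    if q is not None and (best is None or abs(q[6])<abs(best[1][6])): best=(s,q)
s=best[0]; print("s",s)
line_to([0.249,-0.6,0.50],v=0.2)
close(40)
reach([0.56,0.11,0.45],quat(A,s))
im,d=grab_frame("wrist")
for q in ("lamp","release_top","lamp_handle","parts_bin"):
    for r in landmark_of("wrist",q)[:2]: print(q,round(r["p"],2),w("wrist",r["at"]).round(4))
cv2.imwrite("pics/wrist.png",im[:,:,::-1])
print(get_time_s(),get_tool_pos(),get_force(),get_finger_gap())
E
```

```text
1 [ 0.30692009  0.39590184 -0.84829008  1.7905611   0.32989503  1.10401369
 -1.93517015]
-1 [ 0.42328714  0.45938079 -1.01215899  1.78613791  0.42743297  1.13612484
  1.1324976 ]
s -1
lamp 0.64 [0.5437 0.1587 0.002 ]
release_top 0.78 [0.5393 0.1793 0.1368]
lamp_handle 0.72 [0.5806 0.0406 0.1098]
parts_bin 0.67 [ 6.247e-01 -7.500e-02  1.000e-04]
5.2833 [0.56016227 0.10951164 0.44993389] [0.11615898 0.23337629 0.3900448 ] 1.682298543765427e-06
```

View pics/wrist.png

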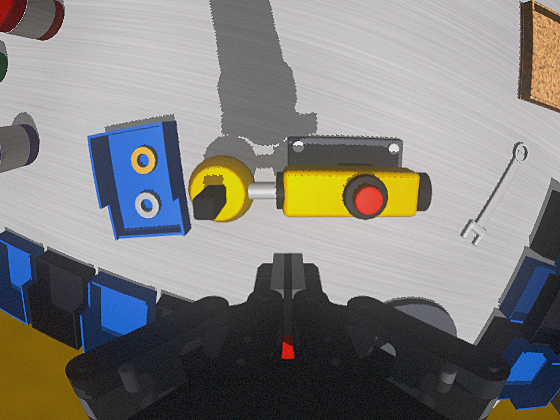

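The wrist view confirms the button at (370,197) and the handle post at (213,195), within 4 mm of the earlier fixes. Pressing now.

Run:
```python
from h import *
q=quat(A,-1); b=[0.541,0.180]
reach(b+[0.345],q)
line_to(b+[0.312],v=0.1)
f0=np.array(get_force())
hit=line_to(b+[0.294],v=0.02,max_force=14)
print(hit,get_tool_pos(),np.array(get_force())-f0)
dwell(0.3)
print(get_tool_pos(),np.array(get_force())-f0,get_time_s())
im,d=grab_frame("side"); cv2.imwrite("pics/press.png",cv2.resize(im[150:320,150:350],(800,680))[:600,:,::-1])
```

```text
True [0.54136447 0.18049345 0.30452711] [-1.08341618  0.62732238  5.28455636]
[0.54133876 0.18046446 0.30458658] [-1.39605214  0.15089319  5.39227767] 7.1917
```

View pics/press.png

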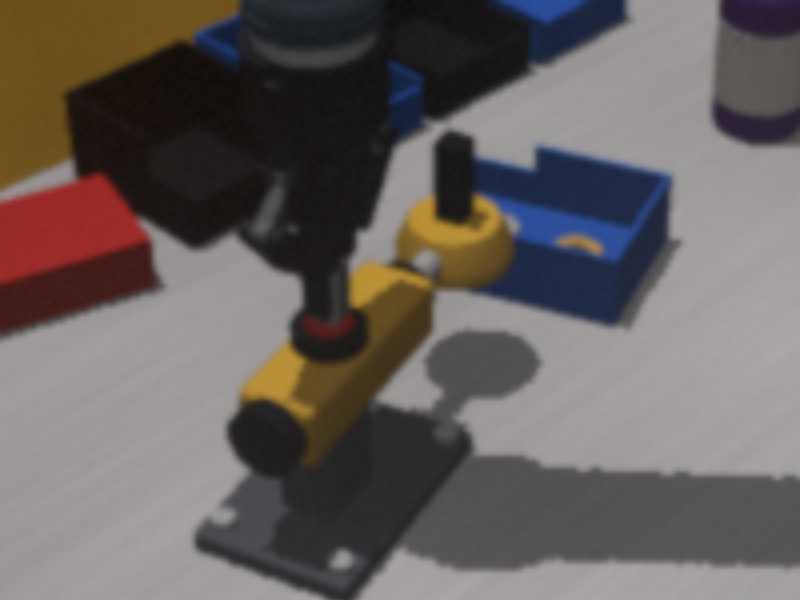

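The fingers stand on the button's centre (325,325), but it still looks proud; the tip height says about 1.5 mm of travel. I'll press further.

Run:
```python
from h import *
b=[0.541,0.180]
for z in (0.302,0.300,0.298,0.296,0.294):
    hit=line_to(b+[z],v=0.02,max_force=25)
    dwell(0.1); F=np.array(get_force())
    print(z,hit,get_tool_pos()[2],F)
    if F[2]>18: break
dwell(0.2); print(get_time_s())
```

```text
0.302 False 0.3044105896337247 [-3.4468966  -1.61169305 12.82850491]
0.3 False 0.3042078618580249 [-6.9766815  -3.77483858 22.67230251]
8.1417
```

Force climbs with no further travel, so the button looks bottomed. The force profile on the way up will show its stroke.

Run:
```python
from h import *
b=[0.541,0.180]
for z in (0.302,0.304,0.305,0.306,0.307,0.308,0.309,0.310,0.311,0.312,0.315):
    line_to(b+[z],v=0.03); dwell(0.1)
    print(z,get_tool_pos()[2].round(4),np.array(get_force()).round(2))
print(get_time_s())
```

```text
0.302 0.3044 [-3.16 -1.95 12.87]
0.304 0.3046 [-1.39 -0.85  4.38]
0.305 0.3051 [-0.23  1.21  2.44]
0.306 0.3062 [2.04 1.77 2.74]
0.307 0.3069 [1.29 1.92 1.77]
0.308 0.3078 [0.99 1.29 1.74]
0.309 0.3088 [ 0.04 -0.27  1.23]
0.31 0.3098 [0.37 1.33 1.95]
0.311 0.3107 [-0.81 -0.14  0.2 ]
0.312 0.312 [ 0.81 -0.26 -0.02]
0.315 0.3151 [-0.45 -0.21 -0.15]
11.9917
```

Contact lasted from 0.3105 to 0.3045, the full 6 mm stroke, and the button is up again. Now the handle.

Run:
```python
from h import *
q=quat(A,-1); h=[0.583,0.0425]
line_to([0.541,0.180,0.375],v=0.2)
open_gripper()
line_to(h+[0.375],v=0.2)
grab_frame("top")
for r in landmark_of("top","lamp_handle")[:1]: print(r["p"],w("top",r["at"]))
hit=line_to(h+[0.298],v=0.1,max_force=12); print("hit",hit)
close(60)
print(get_finger_gap(),get_grip_force(),get_force(),get_tool_pos(),get_time_s())
im,d=grab_frame("side"); cv2.imwrite("pics/grip.png",cv2.resize(im[150:320,150:350],(800,680))[:600,:,::-1])
```

```text
hit False
0.019059318892889605 59.47002410888672 [-1.13479388 -2.05141741  1.82938762] [0.58324914 0.04201877 0.29834994] 15.7167
```

View pics/grip.png

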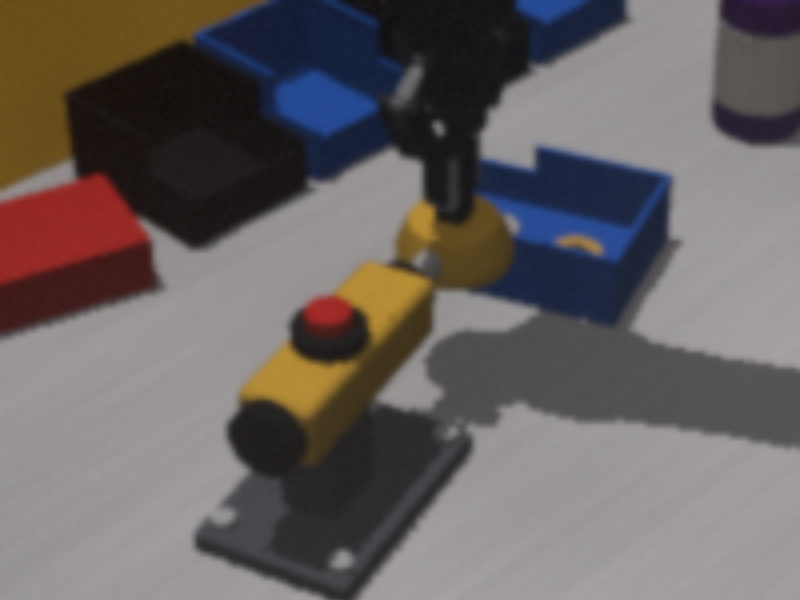

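The fingers hold the post (450,190) with a 19 mm gap, and the button is up at (327,315). Pulling in stages along the axis.

Run:
```python
from h import *
d=np.array([np.cos(A),np.sin(A),0]); n=np.array([-d[1],d[0],0]); p0=np.array([0.583,0.0425,0.298])
s0=np.array(get_tool_pos())
def st(t):
    F=np.array(get_force()); e=np.array(get_tool_pos())-s0
    print(t,"moved",(e@d).round(4),(e@n).round(4),"Fx,y,z",(F@d).round(1),(F@n).round(1),F[2].round(1)); return F
for t in (0.03,0.062,0.09,0.112):
    line_to(p0+t*d,v=0.06); dwell(0.15); st(t)
t=0.112
while t<0.132:
    t+=0.002; line_to(p0+t*d,v=0.03); dwell(0.15)
    if -(st(round(t,3))@d)>22: break
print(get_finger_gap(),get_grip_force(),get_time_s())
```

```text
0.03 moved 0.0289 -0.0 Fx,y,z -3.3 -0.3 3.1
0.062 moved 0.0607 -0.0001 Fx,y,z -5.6 0.0 3.7
0.09 moved 0.0873 -0.0 Fx,y,z -6.7 -2.1 3.9
0.112 moved 0.1084 0.0 Fx,y,z -8.2 -1.3 4.1
0.114 moved 0.1104 0.0 Fx,y,z -8.7 -0.1 3.7
0.116 moved 0.1123 0.0 Fx,y,z -9.9 -1.6 3.4
0.118 moved 0.1142 0.0 Fx,y,z -10.0 -2.0 4.5
0.12 moved 0.1161 0.0 Fx,y,z -9.9 -1.7 3.9
0.122 moved 0.1181 0.0 Fx,y,z -9.4 -1.5 4.7
0.124 moved 0.12 0.0 Fx,y,z -9.1 -1.2 4.2
0.126 moved 0.1217 0.0001 Fx,y,z -9.6 -1.3 4.6
0.128 moved 0.1222 0.0002 Fx,y,z -12.6 -1.1 4.5
0.13 moved 0.1227 0.0003 Fx,y,z -14.1 -2.9 5.1
0.132 moved 0.1232 0.0004 Fx,y,z -16.4 -1.7 5.1
0.019439289825465278 60.21541714668274 22.8333
```

The hard stop shows at about 0.122 m: the force rises from 9.6 to 16 N while motion stalls. One check picture before handing in.

Run:
```python
from h import *
dwell(0.3)
im,d=grab_frame("side"); 
for r in landmark_of("side","lamp_handle")[:1]:
    x=w("side",r["at"]); print(r["p"],x,(x[:2]-[0.583,0.0425])@[np.cos(A),np.sin(A)])
cv2.imwrite("pics/end.png",cv2.resize(im[100:300,150:420],(800,592))[:,:,::-1])
print(get_tool_pos(),np.abs(get_qvel()).max(),get_force(),get_grip_force())
```

```text
0.43 [ 0.6166628  -0.07455273  0.11453521] 0.12179127339062676
[ 0.61880051 -0.07586598  0.29734398] 0.001579341495415018 [-7.67272375 16.15218407  4.62813406] 60.216665267944336
```

View pics/end.png

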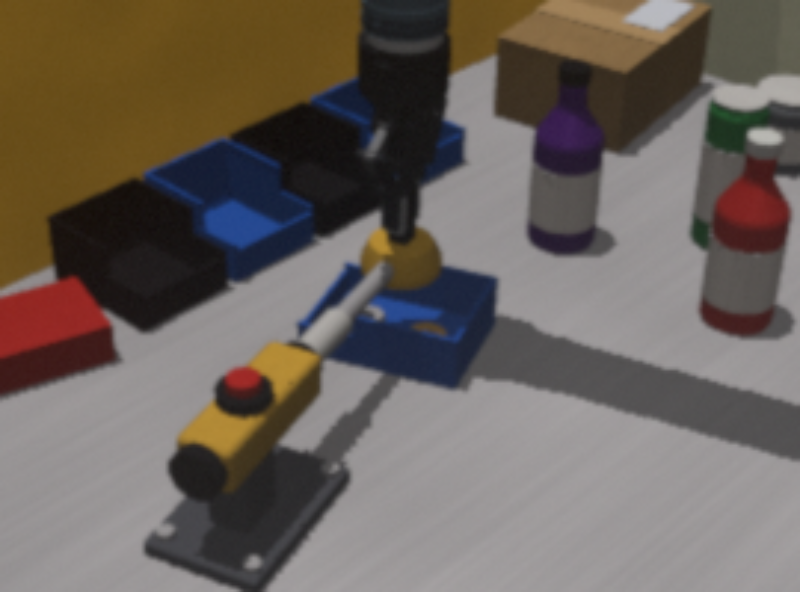

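Both tubes are out with the head over the bin at (400,255), the button is up at (243,380), and the bottles are undisturbed.

```bash
python3 -c "
from cell import *
print(sign_off())"
```

```text
the job is handed in; nothing more can be done
None
```

I pressed the release button its full 6 mm and let it come back up, then pulled the lamp to its second stop and handed the job in with the gripper still holding it there; the final picture shows the bottles and can standing, but the verdict was not reported.

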